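# Unbolt and uncover the dust catch box

### The job

Open the dust catch box for emptying: lift the bolt's handle up out of its notch, draw the bolt all the way back and lay the handle down in the rear notch, so that the bolt stays back. Then lift the loose cover off by its knob and set it down gently, flat and knob up, on the free part of the grey tray. Leave the tools and parts that lie about where they are.

Things in the scene. Friction and masses are not known exactly. Their poses are not given: they have to be found in the camera images.
- dust_box: Grey sheet-steel dust catch box, fixed: 200 mm (its x) by 340 mm (y) by 140 mm high; origin at the centre of its underside, z up. Its flat top (the deck) carries the barrel bolt at the -y end and the 126 mm square clean-out opening, centred at y = +80 mm, at the +y end. Two 63 mm hose spigots stick 42 mm out of its +x side.
- front_notch (a point): Point on the axis of the bolt's rod (14 mm thick, 160 mm long, along the box's y, axis 24 mm above the deck) at the front notch: here the handle lies while the bolt is shot. The handle swings about this axis. The rod runs between two rails, 28 mm wide over all and 9 mm higher than the axis; the -x rail has two notches, 16 mm wide.
- rear_notch (a point): Point on the rod's axis at the rear notch, 55 mm from the front notch along the box's -y: here the handle is laid down when the bolt is all the way back.
- bolt (a joint): Travel of the bolt in m: 0 = shot home, its end 45 mm over the cover, through the keeper; grows as it is drawn along the box's -y; 0.055 = all the way back, its end 10 mm clear of the cover. It slides with about 2 N of friction, but only while the handle is lifted above about 1.0 rad, near upright; lower, the handle is caught by the notch.
- bolt_handle (a joint): Lift of the bolt's handle in rad, a swing about the rod's axis: 0 = down in a notch, sticking out to the box's -x side, 0.26 rad above level; 1.31 = straight up; stop at 1.40. It weighs 90 g and falls when let go, into a notch if over one (bolt at 0 or 0.055), otherwise on to the rail at about 1.0 rad.
- bolt_knob (a point): Centre of the steel ball at the end of the bolt's handle: ball 24 mm across, 60 mm from the rod's axis, stem 10 mm thick. With the handle down it is 58 mm to the -x side of the rod's axis and 40 mm above the deck. The deck around it is clear.
- cover: Loose grey steel cover on the opening, 150 x 150 x 4 mm, 0.4 to 0.65 kg; origin at the centre of the plate's underside, z up, axes along the box's at the start. Under it a locating frame 121 mm square, 10 mm deep: put down on a flat floor, its origin is 10 mm above it. On top, at y = -55 mm, a steel keeper (32 mm wide, 39 mm above the underside) takes the bolt's end.
- cover_knob (a point): Centre of the head of the cover's black round knob, in the middle of the cover: head 36 mm across and 20 mm high on an 18 mm neck 14 mm high; 28 mm above the cover's origin.
- tray: Grey plastic container lid lying on the bench as a tray, fixed: 400 mm (its x) by 300 mm (its y), floor 8 mm above its origin (centre of the underside), rim 12 mm wide and 8 mm higher than the floor.
- tray_free (a point): Middle of the free part of the tray, on its floor, 35 mm towards the tray's -x from its centre. Nothing lies within 120 mm of it; the shin tube lies beyond, at x = +135 mm of the tray.
- pylon: Leave alone: shin tube 215 mm long with two dark clamps, lying across the far end of the tray.
- wrench: Leave alone: spanner 150 mm long lying on the box's deck behind the bolt, beside the straight rail.
- jar: Leave alone: amber jar, 100 mm high.
- screwdriver: Leave alone: red-handled screwdriver, 210 mm.

How it is judged:
On the way, in this order (a step that is already met when the one before it is completed fails the run):
1. the bolt drawn all the way back (travel over 49 mm) and its handle laid down in the rear notch (below 0.25 rad), the cover still in its place (value of joint bolt above 0.049 m and value of joint bolt_handle below 0.25 rad and distance of cover from where it was at the start of the episode below 0.015 m), for 0.2 s.
2. the cover lifted off, held by its knob: raised over 30 mm above the deck with the grasp point within 40 mm of the knob's centre (z of cover in the frame of dust_box above 0.17 m and distance between the grasp point and cover_knob below 0.04 m), for 0.2 s.
At the end, for the whole second after the job is handed in: The bolt is drawn over 49 mm back with its handle down in the rear notch (below 0.25 rad); the cover is at rest on the tray, knob up, flat within 0.06 rad, origin 13 to 23 mm above the tray's, centre at -130 to +70 mm along the tray's x and within 85 mm along its y (value of joint bolt above 0.049 m and value of joint bolt_handle below 0.25 rad and x of cover in the frame of tray between -0.13 and 0.07 m and y of cover in the frame of tray between -0.085 and 0.085 m and z of cover in the frame of tray between 0.013 and 0.023 m and angle between cover's own z axis and vertical below 0.06 rad and linear speed of cover below 0.02 m/s); the robot touches nothing.
It fails at once if the cover dropped: falling out of the fingers at more than 0.7 m/s (a fall of about 25 mm) (contact force between the fingers and cover below 0.1 N and linear speed of cover above 0.7 m/s).
It fails at once if the shin tube, spanner, jar or screwdriver moved more than 30 mm (distance of any of pylon, wrench, jar, screwdriver from where it was at the start of the episode above 0.03 m).
It also fails if it takes over 61 s, if anything falls off the work surface, if the arm or the gripper's body presses on something with over 40 N, if the wrist force passes 120 N, or if a joint passes its speed limit or range.

### The arm

A 6-joint arm with a two-finger parallel gripper is mounted at the origin on the work surface. World frame = base frame: x ahead of the robot, y to its left, z up, the work surface at z = 0. Lengths are in m, angles in rad, forces in N, time in s.
With the tool pointing down it reaches from about 0.425 to 0.95 m from the base axis. Payload 14.7 kg.
Tool frame: the origin (TCP) lies midway between the tips of the shut fingers; the grasp point (between the pads) lies 19 mm behind it; z points along the fingers, y is the line along which they close (so a half turn about z gives the same grasp; the last joint's range is limited). The gripper opens to 85 mm and grips with 20 to 120 N. Pads are 22 mm wide; open, the fingers measure 114 mm over their backs; the gripper's body (76 mm by 85 mm) begins 54 mm behind the grasp point. The pads swing forward as they close: fully open they stand 13 mm farther back than shut.
Start: joints at [1.138, 0.48, 1.596, -0, 1.065, -0.047], TCP at [0.245, 0.602, 0.231] pointing down, gripper open.
Joint ranges: [-2.75, 2.75], [-0.82, 2.05], [0.23, 2.67], [-1.56, 4.7], [0.09, 2.69], [-2.92, 2.92]. Speed limits (rad/s): [1.89, 1.89, 2.39, 3.01, 3.01, 3.01].

### API

Orientations are given as a rotation vector (axis times angle).
In Python, from bench import ctrl gives the robot as it stands.
- The arm moves only by the shell command python3 -m inch 'ROWS'. ROWS is a JSON object of lists of equal length, an entry for each row: "grip": the closure, from -1 (fully open) to 1 (shut); "xyz": the shift along the tool's x, y, z in units of 25 mm (1.0 is 25 mm), a list of three; "yaw": the turn about the tool's z in units of 8 degrees (1.0 is 8 degrees). A call has 1 to 5 rows; each row is the pose to reach, as a shift and turn from the pose commanded when the call began, along the tool's axes at that moment; what a row does not reach only later rows make up. A row lasts 1/8 s, in which the tool goes at most 62.5 mm and 10.7 degrees, less where a joint would pass 70% of its speed; a pose out of reach is approached as far as the arm can. A call with a gripper value outside its range is refused whole. The fingers move at their own pace and stop on an object; the grip force is fixed at half the most. Time passes only in rows, so rows that repeat a pose let the fingers close. It gives the time, the measured TCP pose, the force, the opening and the grip force at its end, in the units of the state.
- ctrl.read_state(): the state, without advancing time (a new reading comes with each control period).
- ctrl.get_image(name): name is "scene" or "top" or "wrist"; returns a dict with "frame" (420x560x3 uint8, red, green, blue), "fx", "fy", "cx", "cy" (pixels), "position" and "orientation" of the camera in the world; the wrist camera has in their place "hand_eye" (4x4, takes a point from camera to tool coordinates, whose origin is the TCP and whose axes are the flange's). Camera axes: x right, y up, looking along -z (the intrinsics and any distortion apply to the point x, -y, -z); pixel columns grow to the right and rows downward; lengths in m; the calibration is good to about 2 mm. A picture is of the moment at which its call begins: read the wrist's pose just before it. There is no depth.
- ctrl.close_job(): hands the job in; it is judged then, once.
Trained networks look in a picture, given as the dict that the camera call returned (one of the last four; its "shot" number tells which), for a name from the list of things; names that differ only in an ending like _2 or _b are one class to them, and where a whole thing is asked for, a point or a joint stands for the part that bears it (a point fixed in the world has none). Each returns a list of dicts, best first, with "score" (0 to 1); they miss things now and then, are a little off and sometimes report something else, mostly with a low value. They report only what shows in the picture. A call takes as long as a camera call.
- ctrl.spot_in(picture, target): "uv" ([column, row] in pixels, amid what is visible of it).
- ctrl.trace(picture, target): "pixels" (420x560 bool, what is visible of it) and "uv" ([column, row] in pixels, amid what is visible of it).
- ctrl.landmark_of(picture, target): "uv" ([column, row] in pixels: a listed point, or the origin of a listed thing).
The state is a dict: "t": time; "q": joint angles; "qd": joint speeds; "joint_torque": joint torques, N m; "tool_pos": TCP position; "ee_rot": TCP orientation; "ft_force": force on the tool from outside, world axes, zero at the start; "wrist_torque": the same for the moment, N m; "width": finger opening in m; "grasp_force": force on a finger pad.
Only numpy, scipy, OpenCV 4.12 (cv2) and the standard library are available. Lean on these libraries where they do the work, as an engineer would, in place of code of your own. Each camera call takes 0.05 s, during which the arm holds its last target. There are 200 camera calls.

## Working session

There is one attempt and no reset: what is moved stays moved. The work goes in short steps, Python scripts to look and compute and a shell command to move; the robot and the scene stay as the last step left them, time stands still between calls to the robot, and variables do not carry over. Pictures are saved under pics/ and viewed, at most 13 in all, crops included, and the job is handed in when it is done.

```bash
ls; mkdir -p pics; python3 - <<'E'
from bench import ctrl
import cv2,numpy as np
s=ctrl.read_state();print({k:np.round(v,3).tolist() for k,v in s.items()})
ims=[]
for n in ["scene","top"]:
    p=ctrl.get_image(n);ims.append(p["frame"])
    print(n,p["fx"],p["fy"],p["cx"],p["cy"],p["position"],p["orientation"],[k for k in p])
    for t in ["front_notch","rear_notch","bolt_knob","cover_knob","cover","dust_box","tray_free","tray"]:
        r=ctrl.landmark_of(p,t);print(t,[(np.round(a["uv"],1).tolist(),round(a["score"],2)) for a in r[:2]])
im=np.vstack(ims)[:,:,::-1]
cv2.imwrite("pics/a.png",cv2.resize(np.hstack(ims)[:,:,::-1],(800,300)))
cv2.imwrite("pics/b.png",ims[1][:,:,::-1])
E
```

```text
pics
{'t': 0.0, 'q': [1.138, 0.481, 1.597, 0.0, 1.065, -0.047], 'qd': [0.001, -0.001, -0.001, 0.0, -0.0, -0.0], 'joint_torque': [-0.003, -95.064, -43.019, -0.001, 0.012, 0.0], 'tool_pos': [0.244, 0.602, 0.231], 'ee_rot': [-0.602, -3.083, 0.002], 'ft_force': [0.844, 0.6, 0.055], 'wrist_torque': [0.038, -0.004, -0.023], 'grasp_force': 0.0, 'width': 0.085}
scene 461.1213765718938 461.1213765718938 273.3943679842656 202.79270718746628 [1.19499409 0.33607938 1.27730998] [0.34561722 0.55897124 2.03343116] ['frame', 'fx', 'fy', 'cx', 'cy', 'position', 'orientation', 'shot']
front_notch [([184.3, 159.3], 0.72), ([339.4, 240.7], 0.48)]
rear_notch [([173.6, 146.8], 0.62)]
bolt_knob [([322.7, 278.8], 0.49), ([198.8, 143.6], 0.46)]
cover_knob [([210.5, 179.8], 0.86)]
cover [([212.8, 181.7], 0.64)]
dust_box [([198.9, 191.5], 0.91)]
tray_free [([341.2, 233.0], 0.66), ([181.8, 158.3], 0.38)]
tray [([337.3, 241.1], 0.59), ([183.8, 156.5], 0.32)]
top 429.6913376320974 429.6913376320974 279.5336801419874 208.0343399345759 [0.25889293 0.00643002 1.62314384] [ 0.16413341 -0.17418899 -1.62846501] ['frame', 'fx', 'fy', 'cx', 'cy', 'position', 'orientation', 'shot']
front_notch [([359.6, 196.7], 0.96), ([132.1, 259.1], 0.34)]
rear_notch [([370.7, 196.6], 0.79), ([371.7, 181.0], 0.51)]
bolt_knob []
cover_knob [([324.0, 192.2], 0.66)]
cover [([323.9, 195.5], 0.63)]
dust_box [([342.5, 208.1], 0.7)]
tray_free [([221.7, 238.2], 0.95)]
tray []
```

View pics/a.png

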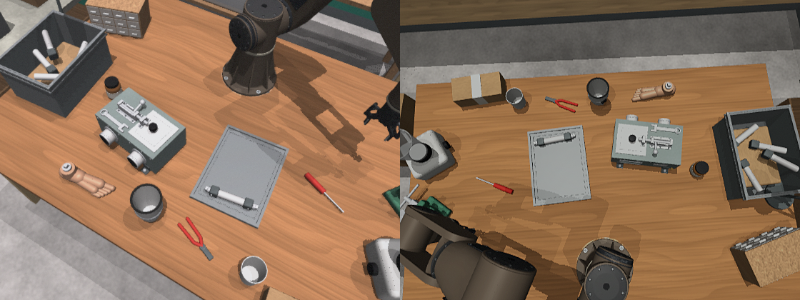

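View pics/b.png

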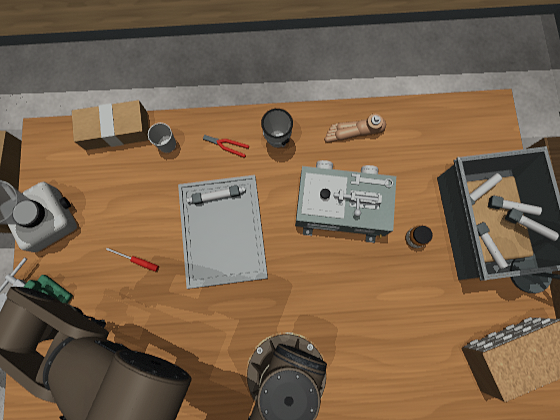

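The top view shows the tray at (222,230), the box at (345,202) with its bolt at (355,197) and its handle toward the robot at about (362,213). The spanner is at (372,181), so the box's axes lie roughly along the world's. Next I'll turn these pixels into world positions.

```bash
cat > h.py <<'E'
from bench import ctrl
import numpy as np, cv2
from scipy.spatial.transform import Rotation as R
def campose(p,s=None):
    if "position" in p: return np.array(p["position"]),R.from_rotvec(p["orientation"]).as_matrix()
    H=np.array(p["hand_eye"]);T=R.from_rotvec(s["ee_rot"]).as_matrix()
    return T@H[:3,3]+np.array(s["tool_pos"]),T@H[:3,:3]
def at(p,uv,z,s=None):
    o,M=campose(p,s)
    d=M@np.array([(uv[0]-p["cx"])/p["fx"],-(uv[1]-p["cy"])/p["fy"],-1])
    return o+d*(z-o[2])/d[2]
def px(p,X,s=None):
    o,M=campose(p,s);c=M.T@(np.array(X)-o)
    return np.array([p["cx"]-p["fx"]*c[0]/c[2],p["cy"]+p["fy"]*c[1]/c[2]])
def go(target,yaw=None):
    """units for a TCP target (world) and a world heading (rad) of the tool's y line"""
    s=ctrl.read_state();T=R.from_rotvec(s["ee_rot"]).as_matrix()
    d=T.T@(np.array(target)-s["tool_pos"])/.025
    y=""
    if yaw is not None:
        v=T.T@[np.cos(yaw),np.sin(yaw),0];a=np.degrees(np.arctan2(-v[0],v[1]));a=(a+90)%180-90
        y=a/8
    print("xyz",d.round(2),"yaw",y,"q6",round(s["q"][5],2),"tilt",T[:,2].round(3))
E
python3 - <<'E'
from h import *
p=ctrl.get_image("top")
P={}
for t,z in [("front_notch",.164),("rear_notch",.164),("cover_knob",.168+.0),("cover",.14),("tray_free",.008),("dust_box",0)]:
    r=ctrl.landmark_of(p,t)
    if r: P[t]=at(p,r[0]["uv"],z);print(t,P[t].round(3),r[0]["score"])
print("handle?",at(p,(362,213),.18))
q=ctrl.get_image("scene")
for t,z in [("front_notch",.164),("rear_notch",.164),("cover_knob",.168),("cover",.14),("tray_free",.008),("dust_box",0)]:
    r=ctrl.landmark_of(q,t)
    if r: print("s",t,at(q,r[0]["uv"],z).round(3),r[0]["score"])
for t in ["cover","tray","dust_box"]:
    r=ctrl.trace(p,t)
    if r:
        m=r[0]["pixels"].astype(np.uint8);c=max(cv2.findContours(m,0,2)[0],key=len)
        b=cv2.boxPoints(cv2.minAreaRect(c));z={"cover":.144,"tray":.016,"dust_box":.14}[t]
        W=np.array([at(p,u,z)[:2] for u in b]);print(t,r[0]["score"],W.round(3).tolist(),W.mean(0).round(3))
v=P["front_notch"]-P["cover_knob"];print("yaw of y",np.degrees(np.arctan2(-v[1],-v[0])))
go([.5,0,.3],np.pi/2)
E
```

```text
front_notch [ 0.596 -0.295  0.164] 0.96
rear_notch [0.478 0.19  0.164] 0.7
cover_knob [ 0.626 -0.175  0.168] 0.77
cover [ 0.609 -0.171  0.14 ] 0.96
tray_free [0.508 0.214 0.008] 0.61
dust_box [ 0.588 -0.26   0.   ] 0.59
handle? [ 0.53574292 -0.29391802  0.18      ]
s front_notch [ 0.589 -0.301  0.164] 0.85
s rear_notch [ 0.592 -0.347  0.164] 0.76
s cover_knob [ 0.625 -0.164  0.168] 0.65
s cover [ 0.612 -0.182  0.14 ] 0.58
s tray_free [0.5   0.203 0.008] 0.92
s dust_box [ 0.602 -0.25   0.   ] 0.58
cover 0.61 [[0.55, -0.084], [0.706, -0.11], [0.681, -0.269], [0.526, -0.24]] [ 0.616 -0.176]
tray 0.83 [[0.728, 0.385], [0.744, 0.069], [0.34, 0.048], [0.327, 0.347]] [0.535 0.212]
dust_box 0.62 [[0.481, -0.055], [0.758, -0.101], [0.7, -0.453], [0.427, -0.394]] [ 0.592 -0.251]
yaw of y 75.74460341086238
xyz [-18.53 -18.47  -2.75] yaw -2.763090774480112 q6 -0.05 tilt [ 0.  0. -1.]
```

```bash
python3 - <<'E'
from h import *
go([.56,-.25,.36],np.radians(80.5))
p=ctrl.get_image("wrist");print(np.round(p["hand_eye"],3).tolist(),p["fx"],{k:v for k,v in p.items() if k not in("frame","hand_eye")})
E
```

```text
xyz [-24.52 -26.84  -5.15] yaw -1.5755907742867326 q6 -0.05 tilt [ 0.  0. -1.]
[[0.0, 0.954, 0.301, 0.077], [1.0, -0.001, 0.001, 0.001], [0.001, 0.301, -0.954, -0.142], [0.0, 0.0, 0.0, 1.0]] 299.6165880537279 {'fx': 299.6165880537279, 'fy': 299.6165880537279, 'cx': 279.4707058419081, 'cy': 210.1856689736666, 'shot': 5}
```

```bash
python3 -m inch '{"grip":[-1,-1,-1,-1,-1],"xyz":[[-1.6,-1.8,-0.6],[-3.2,-3.6,-1.2],[-4.8,-5.4,-1.8],[-6.4,-7.2,-2.4],[-8,-9,-3]],"yaw":[-0.2,-0.4,-0.6,-0.8,-1.0]}'
python3 -m inch '{"grip":[-1,-1,-1,-1,-1],"xyz":[[-1.6,-1.8,-0.4],[-3.2,-3.6,-0.8],[-4.8,-5.4,-1.2],[-6.4,-7.2,-1.6],[-8,-9,-2]],"yaw":[-0.2,-0.4,-0.58,-0.58,-0.58]}'
python3 -c "
from h import *
go([.56,-.25,.36],np.radians(80.5))"
```

```text
t: 2.42
tool_pos: [0.3455, 0.3168, 0.3069]
ee_rot: [0.384, 3.118, 0.001]
ft_force: [1.7, 0.9, 0.8]
width: 0.0855
grasp_force: 0.0
t: 3.05
tool_pos: [0.485, 0.0496, 0.357]
ee_rot: [0.259, 3.13, 0.0]
ft_force: [1.3, 0.5, -0.8]
width: 0.0855
grasp_force: 0.0
xyz [ -4.93 -11.33  -0.12] yaw 0.0032674213073988767 q6 -1.37 tilt [ 0.001  0.    -1.   ]
```

```bash
python3 -m inch '{"grip":[-1,-1,-1,-1,-1],"xyz":[[-1,-2.2,0],[-2,-4.4,0],[-3,-6.6,0],[-4,-9,0],[-5,-11.3,0]],"yaw":[0,0,0,0,0]}'
python3 -m inch '{"grip":[-0.2,-0.2],"xyz":[[0,0,0],[0,0,0]],"yaw":[0,0]}'
python3 - <<'E'
from h import *
s=ctrl.read_state();p=ctrl.get_image("wrist")
cv2.imwrite("pics/w1.png",p["frame"][:,:,::-1])
for t,z in [("front_notch",.164),("rear_notch",.164),("bolt_knob",.18),("cover_knob",.168),("cover",.14)]:
    for r in ctrl.landmark_of(p,t)[:2]: print(t,np.round(r["uv"]),at(p,r["uv"],z,s).round(4),round(r["score"],2))
print(s["width"],s["tool_pos"])
E
```

```text
t: 3.68
tool_pos: [0.5607, -0.2472, 0.3565]
ee_rot: [0.259, 3.13, -0.0]
ft_force: [1.3, 0.8, 0.2]
width: 0.0856
grasp_force: 0.0
t: 3.92
tool_pos: [0.5603, -0.245, 0.356]
ee_rot: [-0.26, -3.13, -0.001]
ft_force: [-0.1, 0.8, 0.7]
width: 0.0522
grasp_force: 0.0
front_notch [250. 219.] [ 0.593  -0.2854  0.164 ] 0.79
rear_notch [202. 222.] [ 0.5869 -0.3418  0.164 ] 0.9
bolt_knob [246. 172.] [ 0.5345 -0.2767  0.18  ] 0.76
bolt_knob [277. 188.] [ 0.5569 -0.2471  0.18  ] 0.6
cover_knob [345. 223.] [ 0.6152 -0.1765  0.168 ] 0.64
cover [339. 214.] [ 0.6123 -0.1776  0.14  ] 0.67
0.05220782769523526 [ 0.5602685  -0.24500001  0.35598824]
```

View pics/w1.png

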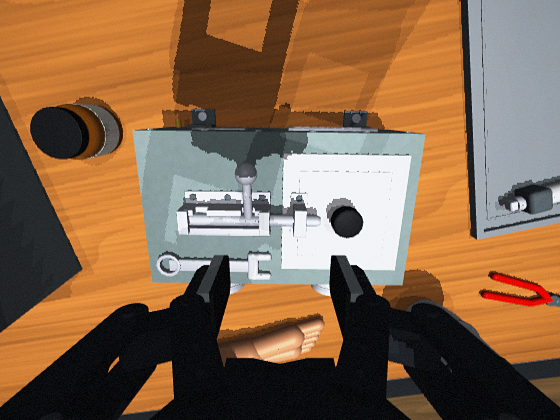

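The wrist picture shows the handle's ball at (246,172), the rod along row 220, the cover knob at (345,222) and the keeper at (300,220). The spanner lies at row 265, away from the handle. The ball sits 58 mm from the notch point, as it should. I'll go above it and then descend.

```bash
python3 -c "
from h import *
go([.535,-.2765,.157],np.radians(79.5))"
```

```text
xyz [ 0.8  -1.44  7.99] yaw 0.13819221956916294 q6 -1.87 tilt [ 0. -0. -1.]
```

```bash
python3 -m inch '{"grip":[-0.2,-0.2,-0.2,-0.2,-0.2],"xyz":[[0.8,-1.45,1],[0.8,-1.45,2.5],[0.8,-1.45,4],[0.8,-1.45,4.5],[0.8,-1.45,4.5]],"yaw":[0.13,0.13,0.13,0.13,0.13]}'
python3 - <<'E'
from h import *
s=ctrl.read_state();p=ctrl.get_image("wrist")
cv2.imwrite("pics/w2.png",p["frame"][:,:,::-1])
for t,z in [("front_notch",.164),("rear_notch",.164),("bolt_knob",.18),("cover_knob",.168)]:
    for r in ctrl.landmark_of(p,t)[:1]: print(t,np.round(r["uv"]),at(p,r["uv"],z,s).round(4),round(r["score"],2))
go([.535,-.2765,.157],np.radians(79.5))
E
```

```text
t: 4.85
tool_pos: [0.5349, -0.2772, 0.2439]
ee_rot: [-0.287, -3.128, -0.0]
ft_force: [1.0, -0.0, 0.4]
width: 0.0511
grasp_force: 0.0
front_notch [279. 284.] [ 0.5917 -0.2879  0.164 ] 0.55
bolt_knob [279. 229.] [ 0.5368 -0.2777  0.18  ] 0.91
cover_knob [418. 288.] [ 0.6139 -0.1743  0.168 ] 0.84
xyz [0.03 0.05 3.52] yaw 0.000742939560854694 q6 -1.92 tilt [ 0.002 -0.001 -1.   ]
```

View pics/w2.png

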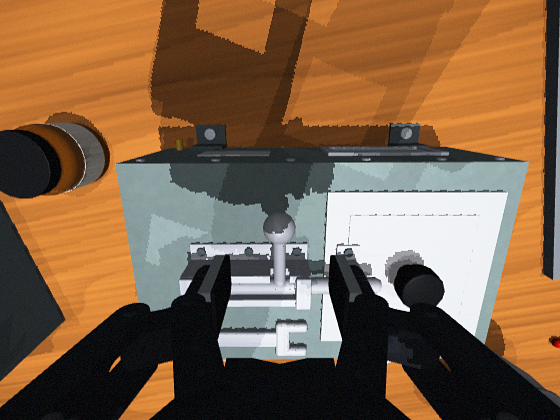

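The box's edges are now level in the picture. The ball at (279,229) is centred between the fingers, so I'll descend and close.

```bash
python3 -m inch '{"grip":[-0.2,-0.2,-0.2,-0.2,-0.2],"xyz":[[-0.05,0.02,1],[-0.05,0.02,2],[-0.05,0.02,3],[-0.05,0.02,3.5],[-0.05,0.02,3.5]],"yaw":[0,0,0,0,0]}'
python3 -m inch '{"grip":[0.3,0.6,1,1,1],"xyz":[[0,0,0],[0,0,0],[0,0,0],[0,0,0],[0,0,0]],"yaw":[0,0,0,0,0]}'
```

```text
t: 5.72
tool_pos: [0.5361, -0.2772, 0.1562]
ee_rot: [-0.288, -3.128, -0.0]
ft_force: [0.4, 0.1, -0.2]
width: 0.051
grasp_force: 0.0
t: 6.35
tool_pos: [0.5367, -0.2777, 0.1575]
ee_rot: [0.287, 3.127, -0.002]
ft_force: [-1.1, -1.2, 6.0]
width: 0.0205
grasp_force: 58.3
```

```bash
python3 -m inch '{"grip":[1,1,1,1,1],"xyz":[[-0.1,0,-0.27],[-0.21,0,-0.53],[-0.37,0,-0.78],[-0.56,0,-1.02],[-0.56,0,-1.02]],"yaw":[0,0,0,0,0]}'
python3 - <<'E'
from h import *
s=ctrl.read_state();p=ctrl.get_image("wrist")
cv2.imwrite("pics/w3.png",p["frame"][:,:,::-1])
E
```

```text
t: 6.98
tool_pos: [0.5521, -0.2805, 0.1828]
ee_rot: [0.286, 3.125, -0.002]
ft_force: [8.2, -3.6, -9.5]
width: 0.0205
grasp_force: 59.0
```

View pics/w3.png

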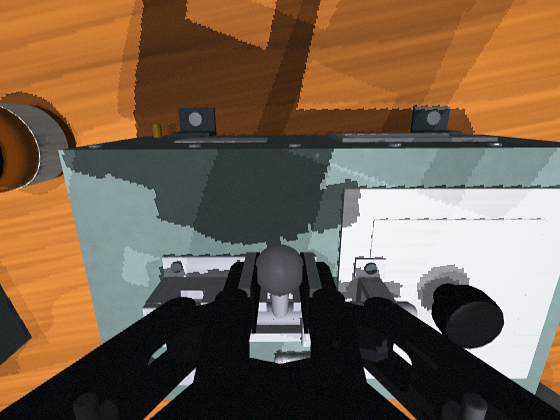

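The ball at (280,268) is firmly held and the handle is rising. I'll carry on to nearly upright.

```bash
python3 -m inch '{"grip":[1,1,1,1,1],"xyz":[[-0.22,0,-0.21],[-0.46,0,-0.38],[-0.72,0,-0.52],[-1.0,0,-0.64],[-1.26,0,-0.71]],"yaw":[0,0,0,0,0]}'
python3 -m inch '{"grip":[1,1,1],"xyz":[[-0.15,0,-0.02],[-0.25,0,-0.04],[-0.25,0,-0.04]],"yaw":[0,0,0]}'
```

```text
t: 7.65
tool_pos: [0.5813, -0.2856, 0.1998]
ee_rot: [0.288, 3.128, 0.0]
ft_force: [0.3, -0.1, 0.3]
width: -0.0002
grasp_force: 0.0
t: 8.02
tool_pos: [0.587, -0.2867, 0.2005]
ee_rot: [-0.288, -3.128, -0.0]
ft_force: [0.4, -0.4, 0.0]
width: 0.0001
grasp_force: 0.0
```

```bash
python3 -m inch '{"grip":[0.2,-0.1,-0.2,-0.2,-0.2],"xyz":[[0,0,-0.7],[0.5,0,-1.4],[1.1,0,-1.8],[1.1,0,-1.8],[1.1,0,-1.8]],"yaw":[0,0,0,0,0]}'
python3 - <<'E'
from h import *
s=ctrl.read_state();p=ctrl.get_image("wrist")
cv2.imwrite("pics/w4.png",p["frame"][:,:,::-1])
for r in ctrl.landmark_of(p,"bolt_knob")[:2]: print(np.round(r["uv"]),at(p,r["uv"],.18,s).round(4),round(r["score"],2))
go([.5365,-.2773,.149],np.radians(79.5))
E
```

```text
t: 8.65
tool_pos: [0.5598, -0.2817, 0.2456]
ee_rot: [0.288, 3.128, -0.0]
ft_force: [0.2, 1.1, 1.3]
width: 0.0514
grasp_force: 0.0
[280. 194.] [ 0.5366 -0.2769  0.18  ] 0.95
xyz [ 0.95 -0.    3.85] yaw -0.0008631603275670585 q6 -1.9 tilt [-0.  0. -1.]
```

View pics/w4.png

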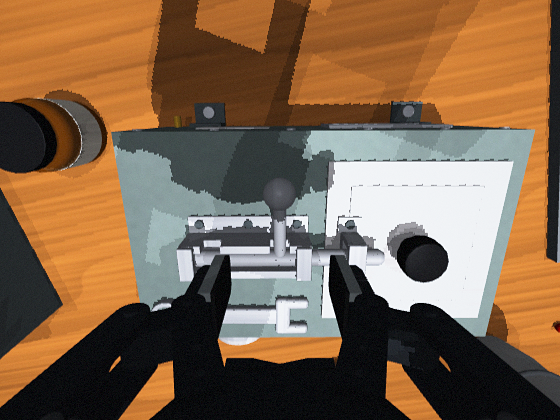

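The ball slipped out because I had gripped it too high, at a width of 20.5 mm instead of 24. The handle fell back into the front notch, with the ball now at (280,194), and nothing else moved. I'll grip again 8 mm deeper.

```bash
python3 -m inch '{"grip":[-0.2,-0.2,-0.2,-0.2,-0.2],"xyz":[[0.92,0,0.3],[0.92,0,1.5],[0.92,0,3],[0.92,0,3.85],[0.92,0,3.85]],"yaw":[0,0,0,0,0]}'
python3 -m inch '{"grip":[0.3,0.6,1,1,1],"xyz":[[0,0,0],[0,0,0],[0,0,0],[0,0,0],[0,0,0]],"yaw":[0,0,0,0,0]}'
```

```text
t: 9.38
tool_pos: [0.5365, -0.2769, 0.1474]
ee_rot: [-0.287, -3.125, -0.002]
ft_force: [-0.4, 1.2, 0.7]
width: 0.051
grasp_force: 0.0
t: 10.0
tool_pos: [0.538, -0.278, 0.1502]
ee_rot: [0.288, 3.127, -0.001]
ft_force: [-0.2, -1.8, 7.9]
width: 0.0214
grasp_force: 58.6
```

```bash
python3 -m inch '{"grip":[1,1,1],"xyz":[[-0.1,0,-0.2],[-0.21,0,-0.45],[-0.21,0,-0.45]],"yaw":[0,0,0]}'
python3 -m inch '{"grip":[1,1,1],"xyz":[[-0.18,0,-0.23],[-0.37,0,-0.45],[-0.37,0,-0.45]],"yaw":[0,0,0]}'
```

```text
t: 10.38
tool_pos: [0.5418, -0.2785, 0.1607]
ee_rot: [-0.287, -3.127, -0.0]
ft_force: [-5.9, -4.5, -4.1]
width: 0.0212
grasp_force: 58.7
t: 10.75
tool_pos: [0.5529, -0.2805, 0.1723]
ee_rot: [0.287, 3.127, -0.001]
ft_force: [5.5, -3.2, -8.6]
width: 0.0204
grasp_force: 59.6
```

```bash
python3 -m inch '{"grip":[1,1],"xyz":[[-0.15,0,0.14],[-0.15,0,0.14]],"yaw":[0,0]}'
python3 - <<'E'
from h import *
s=ctrl.read_state();p=ctrl.get_image("wrist")
r=ctrl.landmark_of(p,"bolt_knob")
for a in r[:2]: print(np.round(a["uv"]),round(a["score"],2))
T=R.from_rotvec(s["ee_rot"]).as_matrix()
for z in (-.010,-.019,-.03): print(z,px(p,np.array(s["tool_pos"])+T@[0,0,z],s))
A=np.array([.5937,-.2870,.164]);ex=np.array([.983,-.182,0])
for f in (.26,.5,.6,.7,.8,.9,1.): print(f,px(p,A-ex*.06*np.cos(f)+[0,0,.06*np.sin(f)],s), (T.T@(A-ex*.06*np.cos(f)+[0,0,.06*np.sin(f)]-s["tool_pos"])).round(4))
E
```

```text
t: 11.0
tool_pos: [0.554, -0.2807, 0.1682]
ee_rot: [-0.287, -3.126, -0.0]
ft_force: [-8.2, -2.6, 3.0]
width: 0.0164
grasp_force: 50.7
[280. 260.] 0.58
-0.01 [278.56475695 278.5503223 ]
-0.019 [278.47868452 288.51425368]
-0.03 [278.35802103 302.48252104]
0.26 [280.74571779 246.64931892] [ 0.0178  0.0011 -0.0111]
0.5 [280.80109073 270.42968652] [ 0.0125  0.0011 -0.0245]
0.6 [280.82087494 282.92471433] [ 0.0094  0.0011 -0.0296]
0.7 [280.83781006 296.79095243] [ 0.0058  0.0011 -0.0344]
0.8 [280.85127009 311.83445758] [ 0.0017  0.0011 -0.0388]
0.9 [280.86067803 327.7900427 ] [-0.0028  0.0011 -0.0428]
1.0 [280.86555157 344.32633867] [-0.0077  0.0011 -0.0463]
```

Only part of the handle's swing followed the gripped ball, and the ball is creeping out at about 15 mm off the pads' centre. New plan:
1. Release the ball.
2. With shut fingers, roll it up from its outer (-x) side, rubbing upward and pushing inward.

```bash
python3 -m inch '{"grip":[0,-0.2,-0.2,-0.2,0.5],"xyz":[[0,0,0],[0,0,0],[0,0,-1.4],[0,0,-2.6],[1.0,0,-2.6]],"yaw":[0,0,0,0,0]}'
python3 -m inch '{"grip":[1,1,1,1,1],"xyz":[[0.8,0,0],[0.8,0,0],[0.8,0,1.0],[0.8,0,2.2],[0.8,0,3.0]],"yaw":[0,0,0,0,0]}'
python3 - <<'E'
from h import *
s=ctrl.read_state();p=ctrl.get_image("wrist")
r=ctrl.landmark_of(p,"bolt_knob")
for a in r[:2]: print(np.round(a["uv"]),at(p,a["uv"],.18,s).round(4),round(a["score"],2))
go([.5366-.028,-.277+.0047,.152],np.radians(79.5))
E
```

```text
t: 11.72
tool_pos: [0.5326, -0.2769, 0.2357]
ee_rot: [0.286, 3.124, -0.003]
ft_force: [-0.2, -0.0, -0.7]
width: 0.0342
grasp_force: 0.0
t: 12.35
tool_pos: [0.5115, -0.2725, 0.1571]
ee_rot: [-0.288, -3.128, -0.001]
ft_force: [-0.5, -0.3, 0.2]
width: 0.0001
grasp_force: 0.0
[278. 338.] [ 0.5355 -0.2773  0.18  ] 0.51
xyz [ 0.08 -0.03  0.17] yaw -0.0004878300561248494 q6 -1.93 tilt [-0.003  0.002 -1.   ]
```

```bash
python3 -m inch '{"grip":[1,1],"xyz":[[-0.1,0,0.1],[-0.16,0,0.1]],"yaw":[0,0]}'
```

```text
t: 12.7
tool_pos: [0.5146, -0.2733, 0.1563]
ee_rot: [-0.287, -3.127, -0.0]
ft_force: [-11.1, -0.1, 2.8]
width: 0.0
grasp_force: 5.7
```

```bash
python3 -m inch '{"grip":[1,1,1,1],"xyz":[[-0.1,0,-0.27],[-0.22,0,-0.53],[-0.38,0,-0.78],[-0.38,0,-0.78]],"yaw":[0,0,0,0]}'
```

```text
t: 13.2
tool_pos: [0.522, -0.2745, 0.1763]
ee_rot: [-0.287, -3.124, -0.001]
ft_force: [-20.9, 1.4, 9.7]
width: 0.0003
grasp_force: 10.4
```

```bash
python3 - <<'E'
from h import *
s=ctrl.read_state();p=ctrl.get_image("wrist")
cv2.imwrite("pics/w5.png",p["frame"][:,:,::-1])
for a in ctrl.landmark_of(p,"bolt_knob")[:2]: print(np.round(a["uv"]),round(a["score"],2))
A=np.array([.5937,-.2870,.164]);ex=np.array([.983,-.182,0])
for f in (.26,.4,.5,.6,.7): print(f,px(p,A-ex*.06*np.cos(f)+[0,0,.06*np.sin(f)],s))
E
```

```text
[280. 330.] 0.67
0.26 [280.12081076 296.44484209]
0.4 [280.12883194 309.96189038]
0.5 [280.13339617 321.15607867]
0.6 [280.13678929 333.52966173]
0.7 [280.13884552 346.93464091]
```

View pics/w5.png

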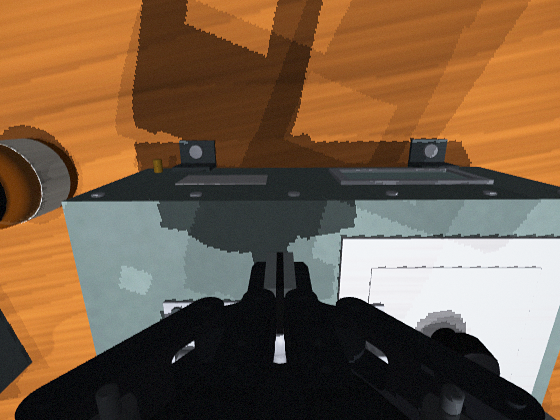

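```bash
python3 -m inch '{"grip":[1,1,1,1],"xyz":[[-0.17,0,-0.2],[-0.34,0,-0.4],[-0.52,0,-0.55],[-0.71,0,-0.65]],"yaw":[0,0,0,0]}'
python3 -m inch '{"grip":[1,1,1,1],"xyz":[[-0.2,0,-0.12],[-0.43,0,-0.2],[-0.66,0,-0.27],[-0.66,0,-0.27]],"yaw":[0,0,0,0]}'
python3 - <<'E'
from h import *
for n in ("scene","top"):
    p=ctrl.get_image(n)
    for a in ctrl.landmark_of(p,"bolt_knob")[:2]: print(n,np.round(a["uv"]),round(a["score"],2))
    A=np.array([.5937,-.2870,.164]);ex=np.array([.983,-.182,0])
    for f in (.26,.6,1.,1.3,1.6): print(f,px(p,A-ex*.06*np.cos(f)+[0,0,.06*np.sin(f)]).round(1))
E
```

```text
t: 13.8
tool_pos: [0.538, -0.2776, 0.193]
ee_rot: [-0.287, -3.122, -0.001]
ft_force: [-1.3, -0.2, 2.4]
width: 0.0002
grasp_force: 1.4
t: 14.3
tool_pos: [0.5588, -0.2814, 0.1983]
ee_rot: [0.287, 3.128, -0.0]
ft_force: [-0.5, 0.2, 0.5]
width: -0.0
grasp_force: 0.0
scene [185. 142.] 0.64
0.26 [199.7 143. ]
0.6 [196.9 140.7]
1.0 [192.  140.6]
1.3 [187.6 142.4]
1.6 [183.  145.6]
0.26 [356.9 213.1]
0.6 [358.  209.6]
1.0 [359.3 203.6]
1.3 [360.1 198.4]
1.6 [360.6 193.1]
```

The scene camera puts the ball at (185,142), so the handle is at about 1.35 rad and rolling up freely with little force. I'll push on to the stop.

```bash
python3 -m inch '{"grip":[1,1,1,1],"xyz":[[-0.25,0,0],[-0.5,0,0],[-0.7,0,0],[-0.74,0,0]],"yaw":[0,0,0,0]}'
python3 - <<'E'
from h import *
for n in ("scene",):
    p=ctrl.get_image(n)
    for a in ctrl.landmark_of(p,"bolt_knob")[:2]: print(n,np.round(a["uv"]),round(a["score"],2))
E
```

```text
t: 15.0
tool_pos: [0.5766, -0.2847, 0.1982]
ee_rot: [-0.287, -3.128, -0.0]
ft_force: [-0.8, 0.2, 0.0]
width: -0.0001
grasp_force: 0.4
scene [178. 146.] 0.46
```

```bash
python3 -m inch '{"grip":[1,1,1],"xyz":[[-0.06,0,0],[0.3,0,0],[0.5,0,0]],"yaw":[0,0,0]}'
python3 - <<'E'
from h import *
p=ctrl.get_image("scene")
for a in ctrl.landmark_of(p,"bolt_knob")[:2]: print(np.round(a["uv"]),round(a["score"],2))
x,y=180,145
cv2.imwrite("pics/s6.png",cv2.resize(p["frame"][100:200,120:260,::-1],(700,500),interpolation=cv2.INTER_CUBIC))
E
```

```text
t: 15.48
tool_pos: [0.5633, -0.2823, 0.1983]
ee_rot: [-0.288, -3.128, -0.0]
ft_force: [-0.3, -0.4, -0.1]
width: -0.0002
grasp_force: 0.0
[181. 145.] 0.39
[452. 269.] 0.26
```

View pics/s6.png

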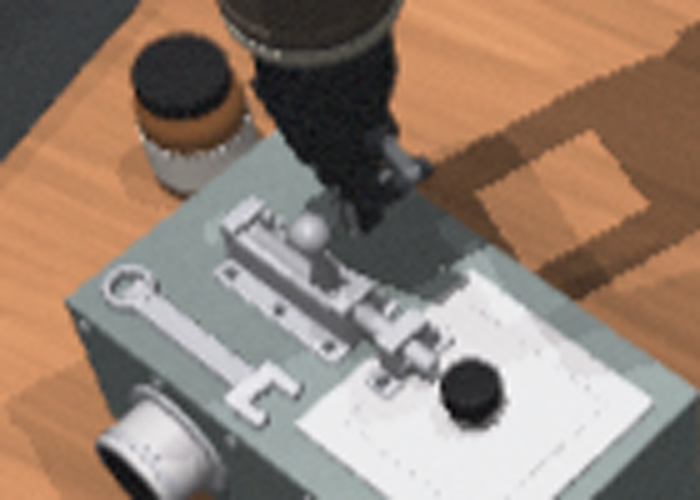

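The handle stays just past upright on its own, with the ball at about (182,146) in the scene picture and a gap to the fingers. I'll go up and over, then grip the ball from above.

```bash
python3 -m inch '{"grip":[1,0.4,-0.2,-0.2,-0.2],"xyz":[[0.3,0,-0.6],[0.3,0,-2.2],[-0.6,0,-3],[-1.45,0,-3],[-1.45,0,-3]],"yaw":[0,0,0,0,0]}'
python3 - <<'E'
from h import *
s=ctrl.read_state();p=ctrl.get_image("wrist")
for a in ctrl.landmark_of(p,"bolt_knob")[:2]: print(np.round(a["uv"]),at(p,a["uv"],.224,s).round(4),round(a["score"],2))
go([.5988,-.2879,.198],np.radians(79.5))
E
```

```text
t: 16.2
tool_pos: [0.6005, -0.2892, 0.2743]
ee_rot: [0.287, 3.127, -0.001]
ft_force: [-0.3, -0.3, -0.1]
width: 0.0512
grasp_force: 0.0
[280. 228.] [ 0.5972 -0.288   0.224 ] 0.65
xyz [0.01 0.03 3.02] yaw 0.0001295706881041525 q6 -1.88 tilt [-0.  0. -1.]
```

Wrist measurement of the ball agrees within 2 mm. Descending and gripping.

```bash
python3 -m inch '{"grip":[-0.2,-0.2,-0.2,-0.2,0.4],"xyz":[[0,0,1],[0.02,0.02,2],[0.02,0.02,2.9],[0.02,0.02,2.9],[0.02,0.02,2.9]],"yaw":[0,0,0,0,0]}'
python3 -m inch '{"grip":[1,1,1,1],"xyz":[[0,0,0],[0,0,0],[0,0,0],[0,0,0]],"yaw":[0,0,0,0]}'
```

```text
t: 16.92
tool_pos: [0.5992, -0.2886, 0.2018]
ee_rot: [0.288, 3.128, -0.001]
ft_force: [-0.0, -0.5, 1.6]
width: 0.0338
grasp_force: 0.0
t: 17.42
tool_pos: [0.5996, -0.289, 0.2023]
ee_rot: [0.287, 3.127, -0.002]
ft_force: [-2.3, -2.1, 7.1]
width: 0.0207
grasp_force: 58.3
```

```bash
python3 -m inch '{"grip":[1,1,1,1,1],"xyz":[[0,-0.5,0],[0,-1.0,0],[0,-1.5,0],[0,-2.0,0],[0,-2.22,0]],"yaw":[0,0,0,0,0]}'
python3 -m inch '{"grip":[1,1,1],"xyz":[[0,-0.03,0],[0.3,-0.03,0],[0.5,-0.03,0.03]],"yaw":[0,0,0]}'
python3 - <<'E'
from h import *
s=ctrl.read_state();p=ctrl.get_image("scene")
for t in("bolt_knob","cover_knob"):
  for a in ctrl.landmark_of(p,t)[:1]: print(t,np.round(a["uv"]),round(a["score"],2))
A=np.array([.5937,-.2870,.164]);ex=np.array([.983,-.182,0]);ey=np.array([.182,.983,0])
for f in (1.,1.3,1.6): print(f,px(p,A-ey*.055-ex*.06*np.cos(f)+[0,0,.06*np.sin(f)]).round(1))
E
```

```text
t: 18.05
tool_pos: [0.5897, -0.3437, 0.2023]
ee_rot: [0.288, 3.126, -0.001]
ft_force: [3.0, 13.4, 6.5]
width: 0.0209
grasp_force: 58.8
t: 18.42
tool_pos: [0.5781, -0.3413, 0.2019]
ee_rot: [0.287, 3.125, -0.001]
ft_force: [5.2, 5.8, 5.9]
width: 0.0214
grasp_force: 59.2
bolt_knob [168. 132.] 0.46
cover_knob [212. 179.] 0.7
1.0 [178.9 131.1]
1.3 [174.5 132.7]
1.6 [169.9 135.8]
```

The bolt met its rear stop, with 13 N at the end of 55 mm. I'll release, let the handle fall and look.

```bash
python3 -m inch '{"grip":[0,-0.2,-0.2,-0.2,-0.2],"xyz":[[0,0,0],[0,0,0],[0,0,0],[0,0,-1.5],[0,0,-3]],"yaw":[0,0,0,0,0]}'
python3 - <<'E'
from h import *
s=ctrl.read_state();p=ctrl.get_image("wrist")
cv2.imwrite("pics/w7.png",p["frame"][:,:,::-1])
for t,z in[("bolt_knob",.18),("cover_knob",.168)]:
  for a in ctrl.landmark_of(p,t)[:2]: print(t,np.round(a["uv"]),at(p,a["uv"],z,s).round(4),round(a["score"],2))
print("expected down",[.5366-.010,-.277-.054])
E
```

```text
t: 19.2
tool_pos: [0.5763, -0.3414, 0.2755]
ee_rot: [-0.288, -3.127, -0.001]
ft_force: [0.3, -0.6, 0.0]
width: 0.0512
grasp_force: 0.0
bolt_knob [282. 238.] [ 0.5985 -0.343   0.18  ] 0.86
bolt_knob [288. 275.] [ 0.6351 -0.3438  0.18  ] 0.56
cover_knob [474. 216.] [ 0.6135 -0.1742  0.168 ] 0.67
cover_knob [130. 112.] [ 0.476  -0.4427  0.168 ] 0.18
expected down [0.5266, -0.331]
```

View pics/w7.png

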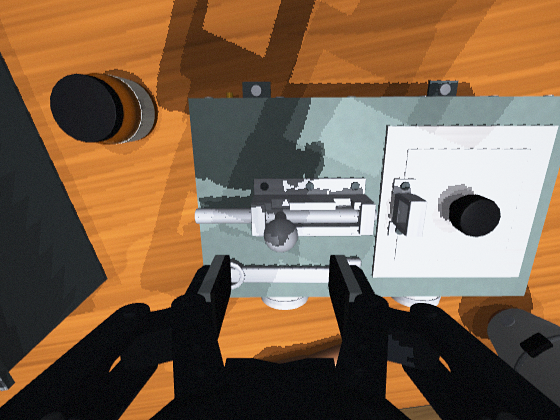

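The ball at (282,238) still stands upright over the rear notch. The bolt's end is clear of the cover. I'll nudge the handle toward -x from the far side with shut fingers.

```bash
python3 -m inch '{"grip":[0.5,1,1,1,1],"xyz":[[-0.9,0,0],[-1.75,0,0],[-1.75,0,1],[-1.75,0,2.4],[-1.75,0,3]],"yaw":[0,0,0,0,0]}'
python3 -m inch '{"grip":[1,1,1,1,1],"xyz":[[0.4,0,0],[0.8,0,0],[1.2,0,0],[1.5,0,0],[1.5,0,0]],"yaw":[0,0,0,0,0]}'
python3 -m inch '{"grip":[1,1,1],"xyz":[[0,0,-0.5],[0,0,-2],[0,0,-3]],"yaw":[0,0,0]}'
python3 - <<'E'
from h import *
s=ctrl.read_state();p=ctrl.get_image("wrist")
cv2.imwrite("pics/w8.png",p["frame"][:,:,::-1])
for t,z in[("bolt_knob",.18),("cover_knob",.168)]:
  for a in ctrl.landmark_of(p,t)[:2]: print(t,np.round(a["uv"]),at(p,a["uv"],z,s).round(4),round(a["score"],2))
print("expected down",[.5366-.010,-.277-.054])
q=ctrl.get_image("scene")
for a in ctrl.landmark_of(q,"bolt_knob")[:2]: print(np.round(a["uv"]),at(q,a["uv"],.18).round(4),round(a["score"],2))
E
```

```text
t: 19.98
tool_pos: [0.6183, -0.3486, 0.1969]
ee_rot: [-0.287, -3.125, -0.003]
ft_force: [-0.6, -0.4, -0.9]
width: -0.0001
grasp_force: 0.0
t: 20.6
tool_pos: [0.5824, -0.3427, 0.2007]
ee_rot: [0.288, 3.128, -0.0]
ft_force: [0.6, 0.0, -0.2]
width: 0.0002
grasp_force: 0.0
t: 20.98
tool_pos: [0.5836, -0.3429, 0.2775]
ee_rot: [0.287, 3.127, -0.001]
ft_force: [0.2, -0.0, -0.7]
width: -0.0001
grasp_force: 0.0
bolt_knob [282. 142.] [ 0.5273 -0.3301  0.18  ] 0.66
cover_knob [472. 206.] [ 0.613  -0.1767  0.168 ] 0.56
expected down [0.5266, -0.331]
[187. 134.] [ 0.5295 -0.3279  0.18  ] 0.54
```

The handle lies down at (0.527,-0.330), exactly where the rear notch puts it. Next is the cover knob.

```bash
python3 -c "
from h import *
go([.6137,-.1755,.25],np.radians(79.5))"
```

```text
xyz [0.   6.79 1.  ] yaw -4.531057329870691e-05 q6 -1.96 tilt [-0.  0. -1.]
```

```bash
python3 -m inch '{"grip":[0.4,0,-0.2,-0.2,-0.2],"xyz":[[0,2.2,0],[0,4.5,0],[0,6.8,0.5],[0,6.8,1],[0,6.8,1]],"yaw":[0,0,0,0,0]}'
python3 - <<'E'
from h import *
s=ctrl.read_state();p=ctrl.get_image("wrist")
cv2.imwrite("pics/w9.png",p["frame"][:,:,::-1])
for t,z in[("cover_knob",.168),("cover",.14)]:
  for a in ctrl.landmark_of(p,t)[:1]: print(t,np.round(a["uv"]),at(p,a["uv"],z,s).round(4),round(a["score"],2))
r=ctrl.trace(p,"cover_knob")[0];m=r["pixels"].astype(np.uint8);c=max(cv2.findContours(m,0,2)[0],key=len)
(u,rad)=cv2.minEnclosingCircle(c);print("circle",u,rad,at(p,u,.17,s).round(4))
go([.6137,-.1755,.150],np.radians(79.5))
E
```

```text
t: 21.85
tool_pos: [0.613, -0.1751, 0.2485]
ee_rot: [-0.286, -3.126, -0.001]
ft_force: [-0.1, 0.2, -0.2]
width: 0.0514
grasp_force: 0.0
cover_knob [280. 220.] [ 0.6136 -0.1749  0.168 ] 0.78
cover [281. 210.] [ 0.6151 -0.1735  0.14  ] 0.84
circle (280.0, 186.31419372558594) 115.03736114501953 [ 0.5869 -0.1696  0.17  ]
xyz [0.01 0.05 4.01] yaw -0.010961205067227198 q6 -1.71 tilt [ 0. -0. -1.]
```

View pics/w9.png

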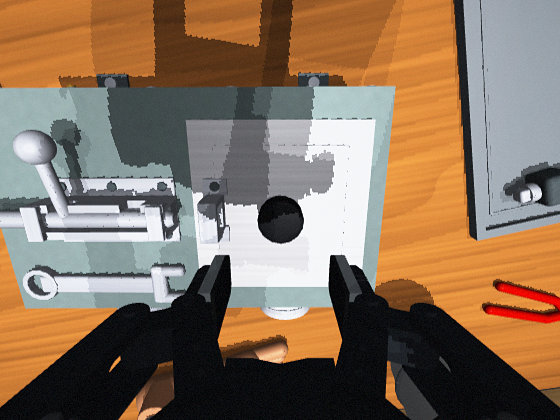

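The knob at (280,220) is centred between the fingers. The handle lies in the rear notch and the keeper's edge is about 42 mm from the knob. I'll narrow the opening to 44 mm and descend.

```bash
python3 -m inch '{"grip":[-0.03,-0.03,-0.03,-0.03,-0.03],"xyz":[[0,0.02,1],[0,0.02,2],[0,0.02,3],[0,0.02,3.8],[0,0.02,3.95]],"yaw":[0,0,0,0,0]}'
python3 -m inch '{"grip":[0.3,1,1,1],"xyz":[[0,0,0],[0,0,0],[0,0,0],[0,0,0]],"yaw":[0,0,0,0]}'
```

```text
t: 22.68
tool_pos: [0.6132, -0.1757, 0.1504]
ee_rot: [-0.289, -3.127, -0.001]
ft_force: [0.9, -0.1, 0.4]
width: 0.0437
grasp_force: 0.0
t: 23.18
tool_pos: [0.6139, -0.1749, 0.1515]
ee_rot: [0.287, 3.128, -0.0]
ft_force: [0.8, 0.3, -6.1]
width: 0.0342
grasp_force: 60.2
```

```bash
python3 -m inch '{"grip":[1,1,1,1,1],"xyz":[[0,0,-0.3],[0,0,-0.8],[0,0,-1.5],[0,0,-2.2],[0,0,-2.8]],"yaw":[0,0,0,0,0]}'
python3 -m inch '{"grip":[1,1,1],"xyz":[[0,0,-0.6],[0,0,-1],[0,0,-1]],"yaw":[0,0,0]}'
python3 - <<'E'
from h import *
go([.504,.209,.21],None)
p=ctrl.get_image("top")
r=ctrl.trace(p,"tray")[0];m=r["pixels"].astype(np.uint8);c=max(cv2.findContours(m,0,2)[0],key=len)
b=cv2.boxPoints(cv2.minAreaRect(cv2.convexHull(c)));print([at(p,u,.012)[:2].round(3).tolist() for u in b])
print(at(p,ctrl.landmark_of(p,"tray_free")[0]["uv"],.008))
E
```

```text
t: 23.8
tool_pos: [0.6142, -0.175, 0.2231]
ee_rot: [0.287, 3.127, -0.001]
ft_force: [-0.3, -0.2, -6.5]
width: 0.034
grasp_force: 60.4
t: 24.18
tool_pos: [0.6142, -0.1751, 0.2471]
ee_rot: [0.287, 3.127, -0.0]
ft_force: [-0.6, 0.5, -6.6]
width: 0.0343
grasp_force: 60.4
xyz [ 7.14 14.3   1.47] yaw  q6 -1.71 tilt [ 0.001 -0.    -1.   ]
[[0.731, 0.384], [0.746, 0.071], [0.386, 0.052], [0.372, 0.351]]
[0.50455846 0.19999433 0.008     ]
```

The cover is held, at 6.6 N. Carrying it over to the tray.

```bash
python3 -m inch '{"grip":[1,1,1,1,1],"xyz":[[0.4,0.8,0],[1.1,2.2,0],[1.9,3.8,0],[2.7,5.4,0],[3.5,7,0]],"yaw":[0,0,0,0,0]}'
python3 -m inch '{"grip":[1,1,1,1,1],"xyz":[[0.8,1.6,0],[1.6,3.2,0.2],[2.4,4.8,0.6],[3.2,6.4,1.2],[3.55,7.1,1.8]],"yaw":[0,0,0,0,0]}'
python3 -m inch '{"grip":[1,1],"xyz":[[0,0,0.6],[0,0,1]],"yaw":[0,0]}'
python3 - <<'E'
from h import *
p=ctrl.get_image("top")
for u in [(179,186),(256,177),(267,278),(187,288)]: print(at(p,u,.014).round(3))
s=ctrl.read_state();w=ctrl.get_image("wrist");cv2.imwrite("pics/w10.png",w["frame"][:,:,::-1])
go([.504,.206,.0295])
E
```

```text
t: 24.95
tool_pos: [0.5585, 0.015, 0.2459]
ee_rot: [-0.287, -3.128, -0.0]
ft_force: [0.0, 0.2, -6.6]
width: 0.0344
grasp_force: 60.8
t: 25.58
tool_pos: [0.5032, 0.2062, 0.2006]
ee_rot: [-0.284, -3.128, -0.0]
ft_force: [-0.4, 0.2, -6.2]
width: 0.0343
grasp_force: 61.1
t: 25.82
tool_pos: [0.5045, 0.2033, 0.1752]
ee_rot: [-0.287, -3.128, 0.001]
ft_force: [-0.4, -0.6, -6.5]
width: 0.0343
grasp_force: 61.1
[0.72  0.368 0.014]
[0.737 0.068 0.014]
[0.346 0.048 0.014]
[0.328 0.344 0.014]
xyz [0.03 0.13 5.82] yaw  q6 -1.06 tilt [-0.002 -0.001 -1.   ]
```

View pics/w10.png

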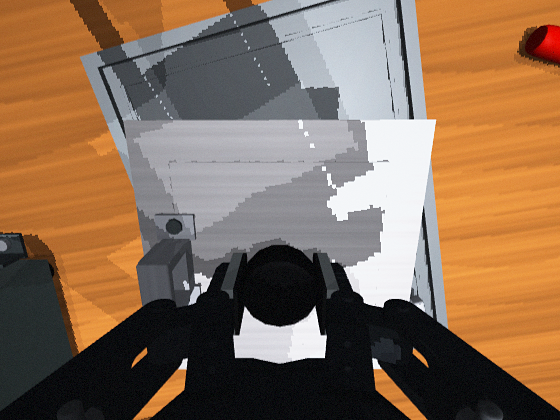

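The corners make the tray 392 x 300 mm with its free point at (0.498,0.205), and the cover hangs level above it. Lowering.

```bash
python3 -m inch '{"grip":[1,1,1,1,1],"xyz":[[0,0.1,1.2],[0.1,0.1,2.6],[0.2,0.1,3.9],[0.2,0.1,4.7],[0.2,0.1,5.1]],"yaw":[0,0,0,0,0]}'
python3 -m inch '{"grip":[1,1,1,1,1],"xyz":[[0,0,0.2],[0,0,0.35],[0,0,0.5],[0,0,0.6],[0,0,0.65]],"yaw":[0,0,0,0,0]}'
```

```text
t: 26.55
tool_pos: [0.5006, 0.2064, 0.0482]
ee_rot: [-0.289, -3.128, 0.0]
ft_force: [0.5, 0.1, -6.6]
width: 0.0347
grasp_force: 61.1
t: 27.18
tool_pos: [0.5004, 0.2072, 0.0326]
ee_rot: [0.288, 3.128, 0.0]
ft_force: [-0.2, 0.2, -6.4]
width: 0.0347
grasp_force: 61.1
```

```bash
python3 -m inch '{"grip":[1,1,1,1],"xyz":[[0,0,0.06],[0,0,0.1],[0,0,0.14],[0,0,0.14]],"yaw":[0,0,0,0]}'
```

```text
t: 27.68
tool_pos: [0.5004, 0.2072, 0.0294]
ee_rot: [0.288, 3.128, 0.0]
ft_force: [-1.1, -1.1, 2.9]
width: 0.034
grasp_force: 62.2
```

The cover touches the floor, its weight gone from the wrist. I'll release, opening only a little to clear the keeper, and go up.

```bash
python3 -m inch '{"grip":[0.3,0,-0.04,-0.04,-0.04],"xyz":[[0,0,0],[0,0,0],[0,0,0],[0,0,0],[0,0,-0.5]],"yaw":[0,0,0,0,0]}'
python3 -m inch '{"grip":[-0.04,-0.04,-0.04,-0.04,-0.04],"xyz":[[0,0,-1],[0,0,-2.5],[0,0,-4.5],[0,0,-6],[0,0,-6]],"yaw":[0,0,0,0,0]}'
python3 - <<'E'
from h import *
s=ctrl.read_state();p=ctrl.get_image("wrist");q=ctrl.get_image("scene");t_=ctrl.get_image("top")
for a in ctrl.landmark_of(p,"cover_knob")[:1]: print("knob",at(p,a["uv"],.046,s).round(4),a["score"])
for P in (q,t_):
  for a in ctrl.landmark_of(P,"bolt_knob")[:1]: print("ball",at(P,a["uv"],.18).round(4),a["score"])
  for a in ctrl.landmark_of(P,"cover_knob")[:1]: print("knob",at(P,a["uv"],.046).round(4),a["score"])
v=lambda f:cv2.resize(f["frame"][:,:,::-1],(400,300))
cv2.imwrite("pics/end.png",np.hstack([v(p),v(q)]))
E
```

```text
t: 28.3
tool_pos: [0.4998, 0.2069, 0.0413]
ee_rot: [-0.288, -3.127, 0.001]
ft_force: [-0.5, 0.0, -0.3]
width: 0.0443
grasp_force: 0.0
t: 28.92
tool_pos: [0.502, 0.2077, 0.1952]
ee_rot: [0.287, 3.123, 0.004]
ft_force: [0.1, -0.3, -0.1]
width: 0.0444
grasp_force: 0.0
knob [0.5016 0.2043 0.046 ] 0.63
ball [ 0.5297 -0.3251  0.18  ] 0.47
knob [0.5054 0.2091 0.046 ] 0.85
knob [0.5075 0.2025 0.046 ] 0.66
```

View pics/end.png

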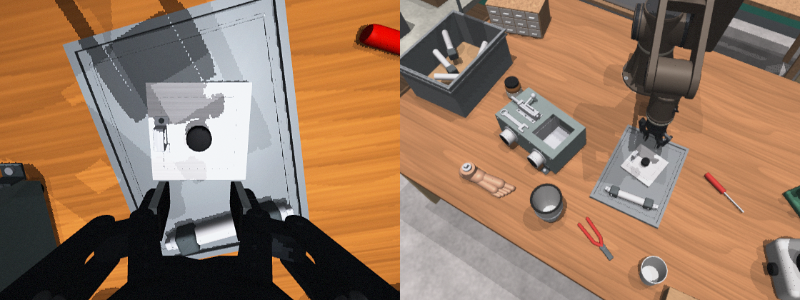

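The cover lies flat on the tray with its knob at (198,138) in the left view, clear of the shin tube. The box is open and the bolt is back with its handle down. Handing in.

```bash
python3 -c "
from bench import ctrl
print(ctrl.close_job())"
```

```text
the job is handed in; nothing more can be done
None
```

I handed the job in at about 29 s, and it returned no verdict: by the camera checks the bolt is back with its handle down in the rear notch, the cover lies flat and knob up on the free part of the tray, and the tools and parts look undisturbed.

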